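Check-valve ball into its housing

TASK

The larger of the two open check-valve housings still needs its ball: take the larger of the two black rubber balls and lower it gently, still in the gripper, down into the large housing until it is on the brass seat ring at the bottom, then let go and back out. Do not drop it in or press it hard onto the seat, and leave the small ball where it is.

Things in the scene. Friction and masses are not known exactly. Their poses are not given: they have to be found in the camera images.
- ball_large: the larger black rubber ball, 50 mm in diameter, about 120 g; origin at its centre. At the start it sits on a flat grey plastic ring (40 mm outside, 8 mm high, fixed to the table), its centre 29 mm above the table. Let go within 12 mm of the large housing's axis, it rolls into the seat by itself.
- valve_large: larger housing: open upright grey cup fixed to the table, 75 mm high, 140 mm inside diameter, 180 mm mouth flange, outlet stub along its +x to 130 mm from the axis. Origin: centre of its underside, z up. Floor 10 mm above the table; central brass seat ring 38 mm inside, 60 mm outside diameter, top at 22 mm. The large ball seated has its centre 38 mm above the table, on the axis.
- ball_small: the smaller black rubber ball, 36 mm in diameter, about 50 g, on an equal grey plastic ring, its centre 20 mm above the table; origin at its centre. Not part of the job: it stays there.
- valve_small: the smaller valve housing, of the same form and colour, 56 mm high, inside diameter 100 mm, flange 140 mm, fixed to the table; origin: centre of its underside. Not part of the job.
Not all that is in view belongs to the job. What is shaped like the ball_large but red is not meant.

How it is judged (in metres and radians):
On the way:
1. the large ball, still held by the fingers, has been lowered into the large housing to within 15 mm of its seat (contact force between the fingers and ball_large above 0.5 N and horizontal distance between ball_large and valve_large below 0.03 m and z of ball_large in the frame of valve_large below 0.053 m), for 0.1 s.
At the end, for the whole second after the job is handed in: The large ball lies at rest in the seat ring of the large housing, its centre within 10 mm of the housing's axis and 31 to 44 mm above the housing's underside; the small ball is within 30 mm of where it was (horizontal distance between ball_large and valve_large below 0.01 m and z of ball_large in the frame of valve_large between 0.031 and 0.044 m and linear speed of ball_large below 0.03 m/s and distance of ball_small from where it was at the start of the episode below 0.03 m); the robot touches nothing.
It fails at once if the large ball is pressed or knocked against the large housing with more than 35 N (contact force between ball_large and valve_large above 35 N).
It fails at once if the large ball is dropped into or over the large housing (falls free of the fingers at more than 0.6 m/s, a fall of about 18 mm) (contact force between the fingers and ball_large below 0.1 N and linear speed of ball_large above 0.6 m/s and horizontal distance between ball_large and valve_large below 0.09 m).
It fails at once if the small ball is moved from its place by more than 30 mm (distance of ball_small from where it was at the start of the episode above 0.03 m).
It also fails if it takes over 38 s, if anything falls off the work surface, if the arm or the gripper's body presses on something with over 40 N, if the wrist force passes 120 N, or if a joint passes its speed limit or range.

ROBOT

A 6-joint arm with a two-finger parallel gripper is mounted at the origin on the work surface. World frame = base frame: x ahead of the robot, y to its left, z up, the work surface at z = 0. Lengths are in m, angles in degrees, forces in N, time in s.
With the tool pointing down it reaches from about 0.25 to 0.725 m from the base axis. Payload 9.7 kg.
Tool frame: the origin (TCP) lies at the very end of the fingers, on their centre line; the grasp point (between the pads) lies 19 mm behind it; z points along the fingers, y is the line along which they close (so a half turn about z gives the same grasp; the last joint's range is limited). The gripper opens to 85 mm and grips with 20 to 120 N. Pads are 22 mm wide; open, the fingers measure 114 mm over their backs; the gripper's body (76 mm by 85 mm) begins 54 mm behind the grasp point. The pads swing forward as they close: fully open they stand 13 mm farther back than shut.
Start: joints at [72.193, 4.979, 10.078, 95.1, 0, 90], TCP at [0.168, 0.524, 0.231] pointing down, gripper open.
Joint ranges: [-179.16, 179.16], [-48.56, 103.87], [-65.8, 70.77], [-126.05, 130.52], [-82.76, 87.17], [-180, 180]. Speed limits (degrees/s): [127.2, 127.2, 147.25, 180, 180, 180].

INTERFACE

Orientations are given as [roll, pitch, yaw] about the fixed x, y, z axes, in that order (R = Rz(yaw) Ry(pitch) Rx(roll)).
In Python, from workcell import telemetry, optics, workorder gives the robot as it stands.
- The arm moves only by the shell command python3 -m handwheel 'ROWS' [FORCE]. ROWS is JSON, a list of rows, each an object of numbers: "tx", "ty", "tz": the shift along the tool's x, y, z in m; "ax", "ay", "az": the turn, a rotation vector about the tool's x, y, z in degrees; "jaw": the gripper command: -1 is shut, 1 is fully open, values between are in proportion. A call has exactly 10 rows; each row shifts and turns the commanded pose from where the row before left it, along the tool's axes as they then stand; what a row does not reach is not made up. A row lasts 1/8 s, in which the tool goes at most 62.5 mm and 10.7 degrees, less where a joint would pass 70% of its speed; a pose out of reach is approached as far as the arm can. A call is refused whole if a number of a shift passes 0.0625 or a number of a turn 10.7, either way. A call with a gripper value outside its range is refused whole. The fingers move at their own pace and stop on an object; FORCE is the grip in N (left out, the last holds). Time passes only in rows, so rows that do not move let the fingers close, or fill a call up. It gives the time, the measured TCP pose, the force, the opening and the grip force at its end, in the units of the state.
- telemetry.get_obs(): the state, without advancing time (a new reading comes with each control period).
- optics.camera(name): name is "side" or "top"; returns a dict with "color" (420x560x3 uint8, red, green, blue), "K" (3x3 intrinsics, pixels), "extrinsics" (4x4, takes a point from camera to world coordinates). Camera axes: x right, y down, z forward; pixel columns grow to the right and rows downward; lengths in m; the calibration is good to about 2 mm. A picture is of the moment at which its call begins. There is no depth.
- workorder.job_done(): hands the job in; it is judged then, once.
The state is a dict: "time": time; "q": joint angles; "qd": joint speeds; "joint_efforts": joint torques, N m; "ee_pos": TCP position; "tcp_rot": TCP orientation; "wrist_force": force on the tool from outside, world axes, zero at the start; "torque": the same for the moment, N m; "opening": finger opening in m; "grasp_force": force on a finger pad.
Only numpy, scipy, OpenCV 4.12 (cv2) and the standard library are available. Lean on these libraries where they do the work, as an engineer would, in place of code of your own. Each camera call takes 0.05 s, during which the arm holds its last target. There are 200 camera calls.

## Working session

There is one attempt and no reset: what is moved stays moved. The work goes in short steps, Python scripts to look and compute and a shell command to move; the robot and the scene stay as the last step left them, time stands still between calls to the robot, and variables do not carry over. Pictures are saved under pics/ and viewed, at most 10 in all, crops included, and the job is handed in when it is done.

```bash
mkdir -p pics; python3 - <<'E'
from workcell import telemetry, optics
import cv2
for n in("top","side"):
    c=optics.camera(n); cv2.imwrite(f"pics/{n}0.png",c["color"][:,:,::-1]); print(n,c["K"].round(1).tolist(),c["extrinsics"].round(3).tolist())
o=telemetry.get_obs(); print(o)
E
```

```text
top [[503.6, 0.0, 276.2], [0.0, 503.6, 202.7], [0.0, 0.0, 1.0]] [[-0.014, -0.982, 0.186, 0.312], [-1.0, 0.015, 0.003, 0.001], [-0.006, -0.186, -0.982, 0.93], [0.0, 0.0, 0.0, 1.0]]
side [[407.7, 0.0, 276.3], [0.0, 407.7, 213.0], [0.0, 0.0, 1.0]] [[-0.951, -0.178, 0.254, 0.302], [-0.309, 0.512, -0.802, 0.546], [0.013, -0.841, -0.541, 0.444], [0.0, 0.0, 0.0, 1.0]]
{'time': 0.1, 'q': array([ 7.21910924e+01,  5.00733269e+00,  1.00378257e+01,  9.50995681e+01,
       -1.83936309e-03,  9.00009921e+01]), 'qd': array([-0.0718299 , -0.14926957,  0.03905923,  0.05796652,  0.0784689 ,
       -0.00227874]), 'joint_efforts': array([ 2.69493330e-04, -5.21560585e+01,  4.65653694e+01,  1.59085274e-02,
        8.38785724e-06, -1.47667180e-05]), 'ee_pos': array([0.16815719, 0.5234388 , 0.23064941]), 'tcp_rot': array([-1.79930925e+02,  1.84055781e-03,  1.62190103e+02]), 'wrist_force': array([-0.40295419,  0.18800667, -0.35065652]), 'torque': array([ 0.00308961, -0.03507847,  0.00815586]), 'grasp_force': 0.0, 'opening': 0.08515252822474612}
```

View pics/top0.png

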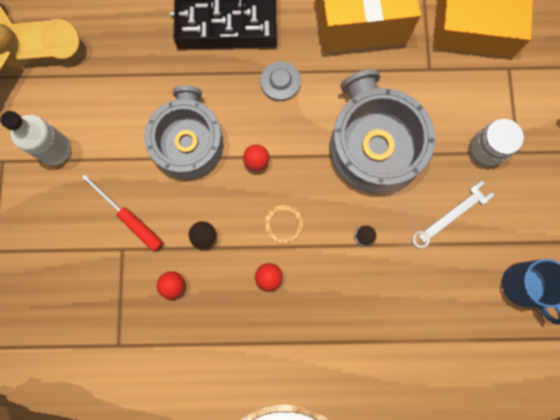

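View pics/side0.png

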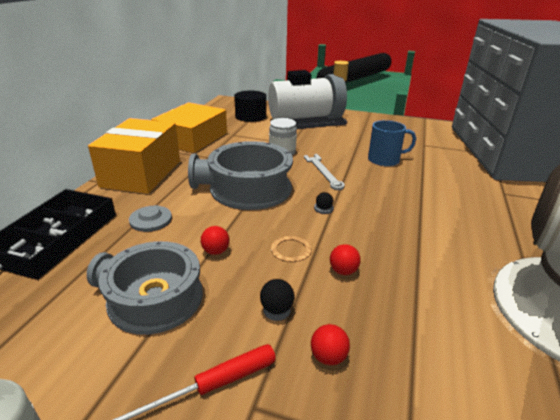

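Black balls in the top view: A at (203,235), about 28 px across, and B at (366,235), about 20 px. The red ones at (256,157), (171,285) and (268,277) are distractors. A is the larger black ball. The larger housing is at about (382,140), and the smaller one is at (185,138). Next I measure them and confirm in a crop.

```bash
cat > h.py <<'E'
import numpy as np, cv2
from workcell import optics, telemetry
def ray(c,u,v):
    d=c["extrinsics"][:3,:3]@np.linalg.inv(c["K"])@[u,v,1]; return c["extrinsics"][:3,3],d
def at_z(c,u,v,z):
    o,d=ray(c,u,v); return o+d*(z-o[2])/d[2]
def proj(c,p):
    E=np.linalg.inv(c["extrinsics"]); q=c["K"]@(E[:3,:3]@p+E[:3,3]); return q[:2]/q[2]
def blob(mask,x0,y0,x1,y1):
    m=np.zeros_like(mask); m[y0:y1,x0:x1]=mask[y0:y1,x0:x1]
    n,l,s,ce=cv2.connectedComponentsWithStats(m)
    i=1+s[1:,4].argmax(); return ce[i],s[i]
E
python3 - <<'E'
from h import *
c=optics.camera("top"); s=optics.camera("side"); im=c["color"]
hsv=cv2.cvtColor(im,cv2.COLOR_RGB2HSV)
k=(im.max(2)<45).astype(np.uint8)
for nm,b,z in(("A",(180,215,225,255),.029),("B",(350,220,382,250),.020)):
    ce,st=blob(k,*b); p=at_z(c,*ce,z); print(nm,ce,st,p.round(4),"side",proj(s,p).round(1))
ys=((hsv[...,0]>18)&(hsv[...,0]<32)&(hsv[...,1]>140)&(hsv[...,2]>150)).astype(np.uint8)
for nm,b in(("VL",(355,122,402,165)),("VS",(170,125,202,158))):
    ce,st=blob(ys,*b); m=np.array([st[0]+(st[2]-1)/2,st[1]+(st[3]-1)/2]); p=at_z(c,*m,.022); print(nm,ce,st,p.round(4),"side",proj(s,p).round(1))
k2=(s["color"].max(2)<45).astype(np.uint8); ce,st=blob(k2,255,270,300,312); print("sideA",ce,st,at_z(s,*ce,.029).round(4))
# model overlay check: large flange & seat
vis=np.ascontiguousarray(im[:,:,::-1])
V=at_z(c,*[(lambda st:(st[0]+(st[2]-1)/2,st[1]+(st[3]-1)/2))(blob(ys,355,122,402,165)[1])][0],.022)
def circ(r,z):
    return np.array([proj(c,np.array([V[0]+r*np.cos(a),V[1]+r*np.sin(a),z])) for a in np.linspace(0,6.28,60)])
big=cv2.resize(vis[80:300,140:460],None,fx=2.4,fy=2.4,interpolation=cv2.INTER_CUBIC)
for r,z in((.09,.075),(.03,.022)):
    cv2.polylines(big,[np.int32((circ(r,z)-[140,80])*2.4)],True,(0,255,0),1)
cv2.imwrite("pics/crop.png",big)
E
```

```text
Traceback (most recent call last):
  File "h.py", line 12, in blob
    i=1+s[1:,4].argmax(); return ce[i],s[i]
        ~~~~~~~~~~~~~~^^
ValueError: attempt to get argmax of an empty sequence
```

```bash
python3 - <<'E'
from h import *
for n,(u,v) in(("top0",(203,235)),("side0",(278,297))):
    im=cv2.imread(f"pics/{n}.png"); print(im.max(2)[v,u-24:u+25:2], im.max(2)[v-24:v+25:2,u]); print(im[v,u])
im=cv2.imread("pics/top0.png");print(im.max(2)[235,350:384:2],im[145,360:400:2].tolist())
E
```

```text
[214 216 215 216 194  89  57  56  57  60  60  60  61  59  58  57  56  53
  65 145 191 205 219 219 220] [205 199 200 203 208 140  56  57  60  61  59  59  61  59  60  58  56  53
  52  78 170 203 204 199 199]
[39 46 61]
[180 184 189  65  16  26  29  26  26  28  27  33  36  25  28  20  26  21
  19  16  85 131 119 166 178] [193 186 187  71  30  29  31  35  36  32  26  30  36  25  28  19  17  20
  18  12  22  53  60  63  85]
[31 32 36]
[221 215 152  94  57  58  62  63  64  65  63  66  68 158 219 219 217] [[171, 172, 172], [115, 154, 184], [115, 218, 250], [120, 222, 250], [137, 200, 237], [171, 174, 177], [174, 176, 176], [174, 174, 176], [173, 175, 176], [170, 171, 174], [171, 172, 175], [170, 172, 174], [169, 170, 173], [158, 160, 163], [103, 151, 190], [117, 218, 249], [120, 222, 250], [141, 198, 235], [172, 175, 176], [174, 175, 174]]
```

```bash
cat > m.py <<'E'
from h import *
c=optics.camera("top"); s=optics.camera("side"); im=c["color"]
hsv=cv2.cvtColor(im,cv2.COLOR_RGB2HSV)
k=(im.max(2)<80).astype(np.uint8)
for nm,b,z in(("A",(180,215,225,255),.029),("B",(350,220,382,250),.020)):
    ce,st=blob(k,*b); p=at_z(c,*ce,z); print(nm,ce,st,p.round(4),"side",proj(s,p).round(1))
ys=((hsv[...,1]>80)&(hsv[...,2]>170)).astype(np.uint8)
for nm,b in(("VS",(170,125,202,158)),("VL",(358,125,398,163))):
    ce,st=blob(ys,*b); m=st[:2]+(st[2:4]-1)/2; V=at_z(c,*m,.022); print(nm,ce,st,V.round(4),"side",proj(s,V).round(1))
k2=(s["color"].max(2)<45).astype(np.uint8); ce,st=blob(k2,255,270,300,316); print("sideA",ce,st,at_z(s,*ce,.029).round(4))
vis=np.ascontiguousarray(im[:,:,::-1])
def circ(r,z): return np.array([proj(c,np.array([V[0]+r*np.cos(a),V[1]+r*np.sin(a),z])) for a in np.linspace(0,6.28,60)])
big=cv2.resize(vis[80:300,140:460],None,fx=2.4,fy=2.4,interpolation=cv2.INTER_CUBIC)
for r,z in((.09,.075),(.03,.022)): cv2.polylines(big,[np.int32((circ(r,z)-[140,80])*2.4)],True,(0,255,0),1)
cv2.imwrite("pics/crop.png",big)
E
python3 m.py
```

```text
A [202.38502674 235.45632799] [190 222  26  28 561] [0.4247 0.1384 0.029 ] side [279.1 295.8]
B [365.66793893 235.30916031] [357 227  18  18 262] [ 0.4215 -0.1568  0.02  ] side [324.9 200.8]
VS [185.57620818 140.52416357] [175 130  23  22 269] [0.6057 0.1727 0.022 ] side [155.7 286.8]
VL [378.12204724 144.32480315] [362 129  33  31 508] [ 0.5929 -0.1877  0.022 ] side [251.  179.8]
sideA [277.01722282 297.19375673] [261 280  33  36 929] [0.4265 0.1421 0.029 ]
```

View pics/crop.png

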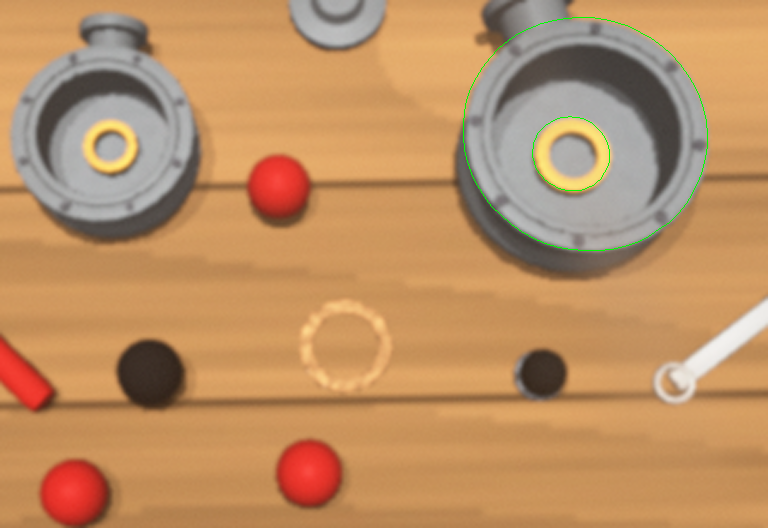

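The crop confirms it. The black ball at crop (151,373), which is top (203,235), is clearly larger than the one at crop (543,373), and the fitted 90 mm and 30 mm circles match the right-hand (large) housing. Ball is at (0.425, 0.139) and housing axis at (0.593, -0.188).

```bash
python3 -m handwheel '[{"az":10,"jaw":1},{"az":10,"jaw":1},{"az":10,"jaw":1},{"az":10,"jaw":1},{"tx":-0.05,"jaw":1},{"tx":-0.05,"jaw":1},{"tx":-0.05,"jaw":1},{"tx":-0.05,"jaw":1},{"tx":-0.05,"jaw":1},{"tx":-0.05,"jaw":1}]' 30
cat > go.py <<'E'
import sys
from h import *
from scipy.spatial.transform import Rotation as Ro
o=telemetry.get_obs(); R=Ro.from_euler("xyz",o["tcp_rot"],degrees=True)
print(o["ee_pos"].round(4),o["tcp_rot"].round(2),o["q"].round(1),"d tool",R.inv().apply(np.array(sys.argv[1:4],float)-o["ee_pos"]).round(4))
E
python3 go.py .425 .139 .10
```

```text
[0.1682 0.5236 0.231 ] [-179.97    0.    162.19] [72.2  5.  10.1 95.1 -0.  90. ] d tool [-0.3621 -0.2875  0.1312]$[0]: bad value
```

```bash
python3 -m handwheel '[{"tx":0,"ty":0,"tz":0,"ax":0,"ay":0,"az":10,"jaw":1},{"tx":0,"ty":0,"tz":0,"ax":0,"ay":0,"az":10,"jaw":1},{"tx":0,"ty":0,"tz":0,"ax":0,"ay":0,"az":10,"jaw":1},{"tx":0,"ty":0,"tz":0,"ax":0,"ay":0,"az":10,"jaw":1},{"tx":-0.05,"ty":0,"tz":0,"ax":0,"ay":0,"az":0,"jaw":1},{"tx":-0.05,"ty":0,"tz":0,"ax":0,"ay":0,"az":0,"jaw":1},{"tx":-0.05,"ty":0,"tz":0,"ax":0,"ay":0,"az":0,"jaw":1},{"tx":-0.05,"ty":0,"tz":0,"ax":0,"ay":0,"az":0,"jaw":1},{"tx":-0.05,"ty":0,"tz":0,"ax":0,"ay":0,"az":0,"jaw":1},{"tx":-0.05,"ty":0,"tz":0,"ax":0,"ay":0,"az":0,"jaw":1}]' 30; echo; python3 go.py .425 .139 .10
```

```text
time: 1.55
ee_pos: [0.3286, 0.2684, 0.2314]
tcp_rot: [180.0, -0.0, 122.2]
wrist_force: [0.2, 0.6, 0.5]
opening: 0.0854
grasp_force: 0.0

[0.3286 0.2684 0.2314] [179.97  -0.   122.21] [ 39.2 -12.1  -6.1  95.9  -0.   97. ] d tool [-0.1609  0.0126  0.1314]
```

```bash
python3 -m handwheel '[{"tx":-0.04,"ty":0.003,"tz":0,"ax":0,"ay":0,"az":0,"jaw":1},{"tx":-0.04,"ty":0.003,"tz":0,"ax":0,"ay":0,"az":0,"jaw":1},{"tx":-0.04,"ty":0.003,"tz":0,"ax":0,"ay":0,"az":0,"jaw":1},{"tx":-0.04,"ty":0.003,"tz":0,"ax":0,"ay":0,"az":0,"jaw":1},{"tx":0,"ty":0,"tz":0.03,"ax":0,"ay":0,"az":0,"jaw":1},{"tx":0,"ty":0,"tz":0.03,"ax":0,"ay":0,"az":0,"jaw":1},{"tx":0,"ty":0,"tz":0.03,"ax":0,"ay":0,"az":0,"jaw":1},{"tx":0,"ty":0,"tz":0.03,"ax":0,"ay":0,"az":0,"jaw":1},{"tx":0,"ty":0,"tz":0.01,"ax":0,"ay":0,"az":0,"jaw":1},{"tx":0,"ty":0,"tz":0,"ax":0,"ay":0,"az":0,"jaw":1}]'; echo; python3 go.py .425 .139 .014
python3 - <<'E'
from h import *
s=optics.camera("side"); im=s["color"][200:370,180:400,::-1]
cv2.imwrite("pics/s1.png",cv2.resize(im,None,fx=3,fy=3,interpolation=cv2.INTER_CUBIC))
E
```

```text
time: 2.8
ee_pos: [0.4233, 0.1407, 0.1014]
tcp_rot: [-180.0, -0.0, 122.2]
wrist_force: [-0.3, -0.1, 0.4]
opening: 0.0856
grasp_force: 0.0

[0.4233 0.1407 0.1014] [-1.7997e+02 -1.0000e-02  1.2219e+02] [ 18.4  -9.9 -18.6  81.3  -0.   76.2] d tool [-0.0024  0.0006  0.0874]
```

View pics/s1.png

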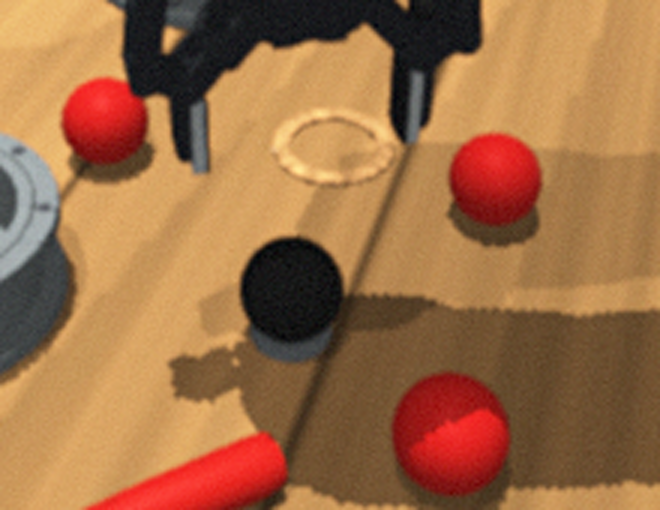

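The fingers straddle the black ball: tips at crop (198,170) and (412,140), ball at (292,288). Nothing is in their way, so I go down and grip.

```bash
python3 -m handwheel '[{"tx":-0.002,"ty":0,"tz":0.02,"ax":0,"ay":0,"az":0,"jaw":1},{"tx":0,"ty":0,"tz":0.025,"ax":0,"ay":0,"az":0,"jaw":1},{"tx":0,"ty":0,"tz":0.02,"ax":0,"ay":0,"az":0,"jaw":1},{"tx":0,"ty":0,"tz":0.015,"ax":0,"ay":0,"az":0,"jaw":1},{"tx":0,"ty":0,"tz":0.007,"ax":0,"ay":0,"az":0,"jaw":1},{"tx":0,"ty":0,"tz":0,"ax":0,"ay":0,"az":0,"jaw":1},{"tx":0,"ty":0,"tz":0,"ax":0,"ay":0,"az":0,"jaw":0.4},{"tx":0,"ty":0,"tz":0,"ax":0,"ay":0,"az":0,"jaw":-1},{"tx":0,"ty":0,"tz":0,"ax":0,"ay":0,"az":0,"jaw":-1},{"tx":0,"ty":0,"tz":0,"ax":0,"ay":0,"az":0,"jaw":-1}]' 30
python3 -m handwheel '[{"tx":0,"ty":0,"tz":0,"ax":0,"ay":0,"az":0,"jaw":-1},{"tx":0,"ty":0,"tz":0,"ax":0,"ay":0,"az":0,"jaw":-1},{"tx":0,"ty":0,"tz":0,"ax":0,"ay":0,"az":0,"jaw":-1},{"tx":0,"ty":0,"tz":0,"ax":0,"ay":0,"az":0,"jaw":-1},{"tx":0,"ty":0,"tz":0,"ax":0,"ay":0,"az":0,"jaw":-1},{"tx":0,"ty":0,"tz":-0.005,"ax":0,"ay":0,"az":0,"jaw":-1},{"tx":0,"ty":0,"tz":-0.01,"ax":0,"ay":0,"az":0,"jaw":-1},{"tx":0,"ty":0,"tz":-0.01,"ax":0,"ay":0,"az":0,"jaw":-1},{"tx":0,"ty":0,"tz":-0.01,"ax":0,"ay":0,"az":0,"jaw":-1},{"tx":0,"ty":0,"tz":0,"ax":0,"ay":0,"az":0,"jaw":-1}]' 30;python3 go.py .593 -.188 .15
```

```text
time: 4.1
ee_pos: [0.4261, 0.1397, 0.0156]
tcp_rot: [179.8, 0.0, 122.2]
wrist_force: [4.4, 3.0, 4.3]
opening: 0.0484
grasp_force: 30.8
time: 5.35
ee_pos: [0.425, 0.1392, 0.0503]
tcp_rot: [179.9, 0.0, 122.2]
wrist_force: [0.1, -0.3, -1.3]
opening: 0.0484
grasp_force: 31.2
[0.425  0.1392 0.0503] [1.7992e+02 2.0000e-02 1.2219e+02] [ 18.1  -8.8 -23.4  75.4  -0.   75.9] d tool [-0.3665 -0.032  -0.0996]
```

Ball is gripped: opening 48 mm at 31 N. Next I lift it and carry it over the housing.

```bash
python3 -m handwheel '[{"tx":0,"ty":0,"tz":-0.03,"ax":0,"ay":0,"az":0,"jaw":-1},{"tx":0,"ty":0,"tz":-0.04,"ax":0,"ay":0,"az":0,"jaw":-1},{"tx":-0.01,"ty":0,"tz":-0.03,"ax":0,"ay":0,"az":0,"jaw":-1},{"tx":-0.025,"ty":-0.003,"tz":0,"ax":0,"ay":0,"az":0,"jaw":-1},{"tx":-0.035,"ty":-0.003,"tz":0,"ax":0,"ay":0,"az":0,"jaw":-1},{"tx":-0.035,"ty":-0.003,"tz":0,"ax":0,"ay":0,"az":0,"jaw":-1},{"tx":-0.035,"ty":-0.003,"tz":0,"ax":0,"ay":0,"az":0,"jaw":-1},{"tx":-0.035,"ty":-0.003,"tz":0,"ax":0,"ay":0,"az":0,"jaw":-1},{"tx":-0.035,"ty":-0.003,"tz":0,"ax":0,"ay":0,"az":0,"jaw":-1},{"tx":-0.035,"ty":-0.003,"tz":0,"ax":0,"ay":0,"az":0,"jaw":-1}]'
python3 -m handwheel '[{"tx":-0.035,"ty":-0.003,"tz":0,"ax":0,"ay":0,"az":0,"jaw":-1},{"tx":-0.035,"ty":-0.003,"tz":0,"ax":0,"ay":0,"az":0,"jaw":-1},{"tx":-0.03,"ty":-0.003,"tz":0,"ax":0,"ay":0,"az":0,"jaw":-1},{"tx":-0.02,"ty":-0.002,"tz":0,"ax":0,"ay":0,"az":0,"jaw":-1},{"tx":-0.006,"ty":0,"tz":0,"ax":0,"ay":0,"az":0,"jaw":-1},{"tx":0,"ty":0,"tz":0,"ax":0,"ay":0,"az":0,"jaw":-1},{"tx":0,"ty":0,"tz":0,"ax":0,"ay":0,"az":0,"jaw":-1},{"tx":0,"ty":0,"tz":0,"ax":0,"ay":0,"az":0,"jaw":-1},{"tx":0,"ty":0,"tz":0,"ax":0,"ay":0,"az":0,"jaw":-1},{"tx":0,"ty":0,"tz":0,"ax":0,"ay":0,"az":0,"jaw":-1}]';python3 go.py .593 -.188 .1
python3 - <<'E'
from h import *
s=optics.camera("side"); im=s["color"][60:230,160:380,::-1]
cv2.imwrite("pics/s2.png",cv2.resize(im,None,fx=3,fy=3,interpolation=cv2.INTER_CUBIC))
o=telemetry.get_obs(); 
for z in (.0,.010,.015,.02): print(z,(proj(s,o["ee_pos"]+[0,0,z])-[160,60])*3)
E
```

```text
time: 6.6
ee_pos: [0.5376, -0.0806, 0.1489]
tcp_rot: [-180.0, -0.0, 122.2]
wrist_force: [0.4, -0.3, -1.0]
opening: 0.0483
grasp_force: 31.8
time: 7.85
ee_pos: [0.595, -0.1918, 0.1494]
tcp_rot: [180.0, 0.0, 122.2]
wrist_force: [-0.6, 1.2, -1.2]
opening: 0.0481
grasp_force: 31.8
[ 0.595  -0.1918  0.1494] [180.     0.   122.21] [-17.9  14.5  11.8  87.3   0.   39.9] d tool [0.0043 0.0003 0.0494]
0.0 [268.29464111 189.08271172]
0.01 [267.95106819 174.75845363]
0.015 [267.77757485 167.52516138]
0.02 [267.60292846 160.24379639]
```

View pics/s2.png

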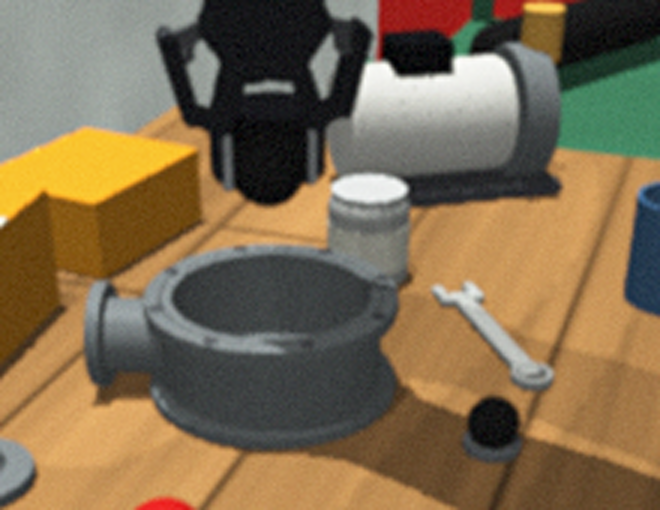

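The ball is still held, its centre at crop (269,165), 15 mm above the TCP and over the housing. Seated TCP height should therefore be about 0.024. I correct 4 mm and descend to about 10 mm above that.

```bash
python3 -m handwheel '[{"tx":0.004,"ty":0,"tz":0,"ax":0,"ay":0,"az":0,"jaw":-1},{"tx":0,"ty":0,"tz":0.01,"ax":0,"ay":0,"az":0,"jaw":-1},{"tx":0,"ty":0,"tz":0.02,"ax":0,"ay":0,"az":0,"jaw":-1},{"tx":0,"ty":0,"tz":0.02,"ax":0,"ay":0,"az":0,"jaw":-1},{"tx":0,"ty":0,"tz":0.02,"ax":0,"ay":0,"az":0,"jaw":-1},{"tx":0,"ty":0,"tz":0.015,"ax":0,"ay":0,"az":0,"jaw":-1},{"tx":0,"ty":0,"tz":0.015,"ax":0,"ay":0,"az":0,"jaw":-1},{"tx":0,"ty":0,"tz":0.01,"ax":0,"ay":0,"az":0,"jaw":-1},{"tx":0,"ty":0,"tz":0.005,"ax":0,"ay":0,"az":0,"jaw":-1},{"tx":0,"ty":0,"tz":0,"ax":0,"ay":0,"az":0,"jaw":-1}]';python3 go.py .593 -.188 .024
```

```text
time: 9.15
ee_pos: [0.5929, -0.1885, 0.0342]
tcp_rot: [-180.0, -0.0, 122.2]
wrist_force: [0.3, 0.9, -1.0]
opening: 0.0485
grasp_force: 31.8
[ 0.5929 -0.1885  0.0342] [-1.8000e+02 -1.0000e-02  1.2219e+02] [-17.6  15.5   0.3  74.8   0.   40.2] d tool [0.0004 0.0004 0.0102]
```

```bash
python3 -m handwheel '[{"tx":0,"ty":0,"tz":0.002,"ax":0,"ay":0,"az":0,"jaw":-1},{"tx":0,"ty":0,"tz":0.002,"ax":0,"ay":0,"az":0,"jaw":-1},{"tx":0,"ty":0,"tz":0.001,"ax":0,"ay":0,"az":0,"jaw":-1},{"tx":0,"ty":0,"tz":0.001,"ax":0,"ay":0,"az":0,"jaw":-1},{"tx":0,"ty":0,"tz":0.001,"ax":0,"ay":0,"az":0,"jaw":-1},{"tx":0,"ty":0,"tz":0.001,"ax":0,"ay":0,"az":0,"jaw":-1},{"tx":0,"ty":0,"tz":0,"ax":0,"ay":0,"az":0,"jaw":-1},{"tx":0,"ty":0,"tz":0,"ax":0,"ay":0,"az":0,"jaw":-1},{"tx":0,"ty":0,"tz":0,"ax":0,"ay":0,"az":0,"jaw":-1},{"tx":0,"ty":0,"tz":0,"ax":0,"ay":0,"az":0,"jaw":-1}]'
python3 - <<'E'
from h import *
s=optics.camera("top"); im=s["color"][80:200,310:450,::-1]
cv2.imwrite("pics/t3.png",cv2.resize(im,None,fx=4,fy=4,interpolation=cv2.INTER_CUBIC))
E
```

```text
time: 10.4
ee_pos: [0.5929, -0.1886, 0.0263]
tcp_rot: [180.0, 0.0, 122.2]
wrist_force: [-0.2, -0.3, -2.2]
opening: 0.0486
grasp_force: 31.8
```

View pics/t3.png

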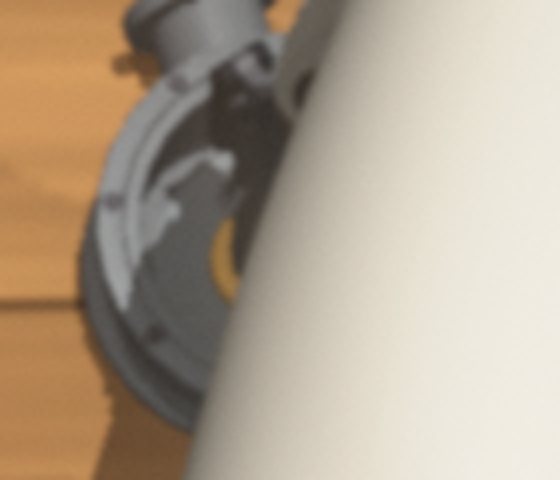

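The arm hides the ball in this view; only the seat's left edge shows, at crop (225,260). I continue by feel in 0.5 mm steps.

```bash
python3 -m handwheel '[{"tx":0,"ty":0,"tz":0.0005,"ax":0,"ay":0,"az":0,"jaw":-1},{"tx":0,"ty":0,"tz":0.0005,"ax":0,"ay":0,"az":0,"jaw":-1},{"tx":0,"ty":0,"tz":0.0005,"ax":0,"ay":0,"az":0,"jaw":-1},{"tx":0,"ty":0,"tz":0.0005,"ax":0,"ay":0,"az":0,"jaw":-1},{"tx":0,"ty":0,"tz":0,"ax":0,"ay":0,"az":0,"jaw":-1},{"tx":0,"ty":0,"tz":0,"ax":0,"ay":0,"az":0,"jaw":-1},{"tx":0,"ty":0,"tz":0,"ax":0,"ay":0,"az":0,"jaw":-1},{"tx":0,"ty":0,"tz":0,"ax":0,"ay":0,"az":0,"jaw":-1},{"tx":0,"ty":0,"tz":0,"ax":0,"ay":0,"az":0,"jaw":-1},{"tx":0,"ty":0,"tz":0,"ax":0,"ay":0,"az":0,"jaw":-1}]'
```

```text
time: 11.7
ee_pos: [0.593, -0.1885, 0.0244]
tcp_rot: [180.0, 0.0, 122.2]
wrist_force: [0.1, 1.7, 2.9]
opening: 0.0481
grasp_force: 32.0
```

Wrist force has changed by about +4 N at the predicted height, so the ball is on the seat. I open partway, then back straight out.

```bash
python3 -m handwheel '[{"tx":0,"ty":0,"tz":0,"ax":0,"ay":0,"az":0,"jaw":0.25},{"tx":0,"ty":0,"tz":0,"ax":0,"ay":0,"az":0,"jaw":0.4},{"tx":0,"ty":0,"tz":0,"ax":0,"ay":0,"az":0,"jaw":0.6},{"tx":0,"ty":0,"tz":0,"ax":0,"ay":0,"az":0,"jaw":0.6},{"tx":0,"ty":0,"tz":0,"ax":0,"ay":0,"az":0,"jaw":0.6},{"tx":0,"ty":0,"tz":0,"ax":0,"ay":0,"az":0,"jaw":0.6},{"tx":0,"ty":0,"tz":0,"ax":0,"ay":0,"az":0,"jaw":0.6},{"tx":0,"ty":0,"tz":-0.005,"ax":0,"ay":0,"az":0,"jaw":0.6},{"tx":0,"ty":0,"tz":-0.01,"ax":0,"ay":0,"az":0,"jaw":0.6},{"tx":0,"ty":0,"tz":-0.015,"ax":0,"ay":0,"az":0,"jaw":0.6}]'
```

```text
time: 12.95
ee_pos: [0.5929, -0.1885, 0.0552]
tcp_rot: [-180.0, -0.0, 122.2]
wrist_force: [0.3, 0.3, 0.4]
opening: 0.0685
grasp_force: 0.0
```

```bash
python3 -m handwheel '[{"tx":0,"ty":0,"tz":-0.03,"ax":0,"ay":0,"az":0,"jaw":0.6},{"tx":0,"ty":0,"tz":-0.04,"ax":0,"ay":0,"az":0,"jaw":0.6},{"tx":0,"ty":0,"tz":-0.04,"ax":0,"ay":0,"az":0,"jaw":0.6},{"tx":0.02,"ty":0,"tz":-0.03,"ax":0,"ay":0,"az":0,"jaw":0.6},{"tx":0.04,"ty":0,"tz":0,"ax":0,"ay":0,"az":0,"jaw":0.6},{"tx":0.04,"ty":0,"tz":0,"ax":0,"ay":0,"az":0,"jaw":0.6},{"tx":0.04,"ty":0,"tz":0,"ax":0,"ay":0,"az":0,"jaw":0.6},{"tx":0.04,"ty":0,"tz":0,"ax":0,"ay":0,"az":0,"jaw":0.6},{"tx":0.02,"ty":0,"tz":0,"ax":0,"ay":0,"az":0,"jaw":0.6},{"tx":0,"ty":0,"tz":0,"ax":0,"ay":0,"az":0,"jaw":0.6}]'
python3 - <<'E'
from h import *
s=optics.camera("top"); im=s["color"]
cv2.imwrite("pics/t4.png",im[:,:,::-1])
print(proj(s,np.array([.593,-.188,.038])))
E
```

```text
time: 14.2
ee_pos: [0.4864, -0.0187, 0.1953]
tcp_rot: [179.9, 0.1, 122.3]
wrist_force: [0.4, 0.0, -0.1]
opening: 0.0682
grasp_force: 0.0
[379.82593786 141.34594046]
```

View pics/t4.png

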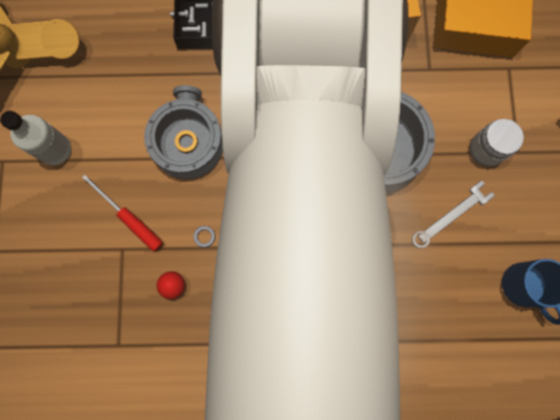

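The arm covers the housing at (380,141), and the grey ring at (204,236) is empty. I move farther left to see into the housing.

```bash
python3 -m handwheel '[{"tx":0.03,"ty":0,"tz":0,"ax":0,"ay":0,"az":0,"jaw":0.6},{"tx":0.04,"ty":0,"tz":0,"ax":0,"ay":0,"az":0,"jaw":0.6},{"tx":0.04,"ty":0,"tz":0,"ax":0,"ay":0,"az":0,"jaw":0.6},{"tx":0.04,"ty":0,"tz":0,"ax":0,"ay":0,"az":0,"jaw":0.6},{"tx":0.04,"ty":0,"tz":0,"ax":0,"ay":0,"az":0,"jaw":0.6},{"tx":0.03,"ty":0,"tz":0,"ax":0,"ay":0,"az":0,"jaw":0.6},{"tx":0.02,"ty":0,"tz":0,"ax":0,"ay":0,"az":0,"jaw":0.6},{"tx":0,"ty":0,"tz":0,"ax":0,"ay":0,"az":0,"jaw":0.6},{"tx":0,"ty":0,"tz":0,"ax":0,"ay":0,"az":0,"jaw":0.6},{"tx":0,"ty":0,"tz":0,"ax":0,"ay":0,"az":0,"jaw":0.6}]'
python3 - <<'E'
from h import *
s=optics.camera("top"); im=s["color"]
cv2.imwrite("pics/t5.png",cv2.resize(im[80:260,320:460,::-1],None,fx=3,fy=3))
ce,st=blob((im.max(2)<80).astype(np.uint8),362,124,400,160); print(ce,st,at_z(s,*ce,.038).round(4))
ce,st=blob((im.max(2)<80).astype(np.uint8),350,220,382,250); print(ce,st)
E
```

```text
time: 15.5
ee_pos: [0.3591, 0.1831, 0.1942]
tcp_rot: [-180.0, 0.0, 122.1]
wrist_force: [-0.5, 0.5, 0.3]
opening: 0.0682
grasp_force: 0.0
[380.23137255 141.43137255] [368 129  26  26 510] [ 0.5928 -0.1887  0.038 ]
[365.5615942  235.35144928] [357 226  18  20 276]
```

View pics/t5.png

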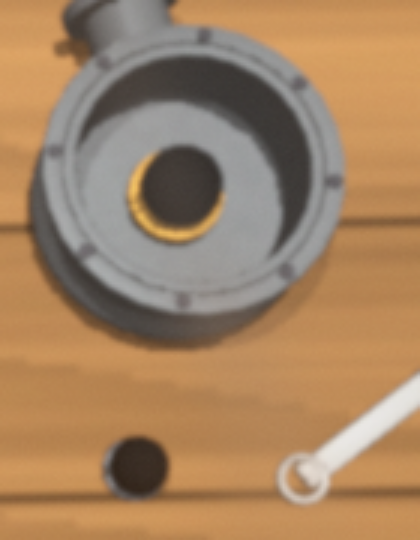

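The large ball sits in the brass seat at (380.2,141.4), against a predicted (379.8,141.3). The small ball has not moved, and the arm is clear.

```bash
python3 -c "from workcell import workorder; print(workorder.job_done())"
```

```text
the job is handed in; nothing more can be done
None
```

The large ball was lowered onto the brass seat of the large housing, released and measured within about 1 mm of its axis, the small ball was left in place, and the job is handed in (no verdict was returned).

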